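Tap the clamping wedge home on the measuring stage

TASK

Set the red-headed wedge, narrow end down and white-striped side towards the dark sloping back bar, loosely into the slot between the steel block and the back bar of the stage, and let go of it without forcing it in. Then take the mallet and tap the wedge down, firmly but never hard, until it stops moving and the block is clamped tight against the two steel stop posts. Stand the mallet back on its black rubber pad, do not strike the block, and leave the other gauges and the oiler alone.

Things in the scene. Friction and masses are not known exactly. Their poses are not given: they have to be found in the camera images.
- stage: Grey clamping stage, fixed, 160 x 200 mm, top face 40 mm above the table; origin at the centre of its underside. Along its +y stand in turn: two steel stop posts (36 mm high above the top, faces at y = -55 mm), the block, the slot, and the dark back bar (76 mm wide in x, 66 mm high). The back bar's slot face leans 12 degrees from vertical, towards +y going up.
- stop: The stop (two steel posts on a blue foot), a fixed part of the stage, same origin and axes as stage. Between the posts a brass spring plunger sticks out 2.5 mm and holds the block off until the wedge pushes it back: about 8 N at first, 11 N when the block meets the posts.
- slot (a point): Middle of the slot's mouth, level with the block's top (50 mm above the stage's top), axes as stage. The slot runs along x, open at both ends; here it is 10 to 14 mm wide in y at the start. The back bar was bolted on by hand, up to 1.8 mm off either way, so the depth where the wedge jams differs by up to 8.5 mm either way: its tip ends 4 to 23 mm above the stage's top.
- block: Steel setting block, 60 mm (x) x 40 mm (y) x 50 mm high, 0.6 kg, loose; origin at the centre of its underside. It starts 2.5 to 3 mm off the posts; home, its origin is at y = -35 mm in the stage's frame (stage y axis).
- wedge: Wedge, 100 mm tall, 0.25 kg, loose, upright; origin midway under its tip. Brass blade: lower 66 mm, 36 mm wide in x; flat side at y = -11 mm (goes to the block), sloping side from y = -4 mm at the tip to +10 mm at 66 mm up (12 degrees, goes to the back bar). Red head: top 34 mm, 36 (x) x 34 mm (y), gripped across x; a white stripe on top and side marks the sloping +y side.
- wedge_top (a point): Centre of the head's top, where the mallet strikes. Oiled metal: the wedge stays where driven. It takes about 4 to 10 N while it still moves (some 12 mm), then stops dead as the block meets the posts and the force climbs at once: 15 to 22 N seats it well, over 40 N from the mallet damages it, so go slowly (10 mm/s; at 20 mm/s the stop alone jolts with 35 N).
- stand: Grey plastic stand, fixed, 74 x 49 mm block, 80 mm high, on a 100 x 75 mm foot; origin at the centre of its underside. The wedge hangs upright in its slot, the head resting on the rim, 80 mm above the table.
- mallet: Short upright palm mallet, 0.35 kg, loose, standing on its white face; origin at the centre of the face, z up along the handle. Head: 42 mm diameter, 26 mm high (white plastic face, steel above). Wooden handle: 24 mm diameter, from 26 to 106 mm up. Grip the handle just above the head so that the finger ends can bear on the head.
- pad: Black rubber pad, fixed, 100 x 100 x 6 mm; origin at the centre of its underside. The mallet starts on it and goes back on it.
- ring_gauge: Bystander: steel ring, 60 mm diameter, 18 mm high, lying flat; origin at the centre of its underside.
- oiler: Bystander: small yellow bottle with a red cap, 40 mm diameter, 85 mm high; origin at the centre of its underside.
- plug_gauge: Bystander: steel plug gauge standing up, 32 mm diameter, 62 mm high; origin at the centre of its underside.
- stripe (a point): Middle of the white stripe on the side of the wedge's head (+y side, 17 mm from the wedge's axis, 85 mm above its tip); belongs on the back bar's side.
Things that resemble listed ones, but are neither listed nor needed, are in the scene too. Of the things like the wedge, leave any that is purple; of the rest the larger one is meant. Of the things like the mallet, leave any that is purple; of the rest the larger one is meant.

How it is judged:
By the outcome, as a careful person would: the job done as asked, in the order asked, and still so for the second after the job is handed in, with the robot touching nothing.
It also fails if it takes over 67 s, if anything falls off the work surface, if the arm or the gripper's body presses on something with over 40 N, if the wrist force passes 120 N, or if a joint passes its speed limit or range.

ROBOT

A 7-joint arm with a two-finger parallel gripper is mounted at the origin on the work surface. World frame = base frame: x ahead of the robot, y to its left, z up, the work surface at z = 0. Lengths are in m, angles in rad, forces in N, time in s.
With the tool pointing down it reaches from about 0.35 to 0.9 m from the base axis. Payload 19.9 kg.
Tool frame: the origin (TCP) lies on the centre line of the jaws, within the pads' length; the fingertips stand 17 mm ahead of it and the grasp point (between the pads) lies 2 mm behind it; y points along the fingers, z is the direction in which the jaws open and shut, and the axes are right-handed (so a half turn about y gives the same grasp; the last joint's range is limited). The gripper opens to 94 mm and grips with 3 to 60 N. Pads are 16 mm wide; open, the fingers measure 119 mm over their backs; the gripper's body (75 mm by 177 mm) begins 78 mm behind the grasp point.
Start: joints at [-1.389, 0.417, -0.01, 1.614, 0.005, 1.111, -0.053], TCP at [0.139, 0.609, 0.222] pointing down, gripper open.
Joint ranges: [-2.81, 2.81], [-0.39, 2.02], [-1.27, 1.25], [0.06, 2.57], [-1.19, 4.33], [0.19, 2], [-2.82, 2.82]. Speed limits (rad/s): [1.89, 1.89, 2.39, 2.39, 3.01, 3.01, 3.01].

INTERFACE

Orientations are given as a rotation vector (axis times angle).
In Python, from plant import sensors, cams, workorder gives the robot as it stands.
- The arm moves only by the tool arm_command, never from a script. Its argument "targets" is a list that holds one entry, the list of rows, each a list of 7 numbers: the shift along the world's x, y, z in cm, then the turn, a rotation vector about the world's x, y, z in rad, then the opening in per cent of the stroke, from 0 (shut) to 100 (fully open). A call has 1 to 10 rows; each row shifts and turns the pose as measured when the row begins; what a row does not reach is not made up. A row lasts 1/10 s, in which the tool goes at most 50 mm and 8.59 degrees, less where a joint would pass 70% of its speed; a pose out of reach is approached as far as the arm can. A call with a gripper value outside its range is refused whole. The fingers move at their own pace and stop on an object; "force" is the grip in N (left out, the last holds). Time passes only in rows, so rows that do not move let the fingers close. It gives the time, the measured TCP pose, the force and the opening at its end, in the units of the state.
- sensors.state(): the state, without advancing time (a new reading comes with each control period).
- cams.capture(name): name is "scene" or "top" or "wrist"; returns a dict with "image" (384x512x3 uint8, blue, green, red), "fov_y" (degrees; the focal length in pixels is half the picture's height over the tangent of half this angle, whatever the lens; pixels are square), "cx", "cy" (the principal point, pixels), "k1" (the pictures are not rectified: a ray, as slopes to the right and down, at radius r is drawn at 1 + k1 r^2 times it, then the intrinsics apply), "xyz" and "rotation" of the camera in the world. Camera axes: x right, y down, z forward; pixel columns grow to the right and rows downward; lengths in m; the calibration is good to about 2 mm. A picture is of the moment at which its call begins. There is no depth.
- workorder.finish_job(): hands the job in, once; it reports no verdict.
The state is a dict: "time": time; "joints": joint angles; "qd": joint speeds; "effort": joint torques, N m; "tcp_pos": TCP position; "ee_rot": TCP orientation; "ft_force": force on the tool from outside, world axes, zero at the start; "torque": the same for the moment, N m; "gripper_width": finger opening in m.
Only numpy, scipy, OpenCV 4.12 (cv2) and the standard library are available. Lean on these libraries where they do the work, as an engineer would, in place of code of your own. Each camera call takes 0.05 s, during which the arm holds its last target. There are 200 camera calls.

## Working session

There is one attempt and no reset: what is moved stays moved. The work goes in short steps, Python scripts to look and compute and a tool call to move; the robot and the scene stay as the last step left them, time stands still between calls to the robot, and variables do not carry over. Pictures are saved under pics/ and viewed, about 8 in all and at most 12, crops included, and the job is handed in when it is done.

Besides the shell and the picture viewer there is one more tool, called after "Request:" as name([rows], argument=value, ...), one row to a line, values as JSON. arm_command: Moves the arm, as the interface text tells. Its arguments: {"type":"object","properties":{"targets":{"type":"array","items":{"type":"array","items":{"type":"array","items":{"type":"number"}}}},"force":{"type":"number"}},"required":["targets"]}

```bash
ls; mkdir -p pics
cat > h.py <<'E'
import numpy as np, cv2, pickle
from scipy.spatial.transform import Rotation as R
def cap(n,f=None):
    from plant import cams
    c=cams.capture(n)
    if f: cv2.imwrite(f'pics/{f}.png',c['image']); pickle.dump(c,open(f'pics/{f}.pkl','wb'))
    return c
def load(f): return pickle.load(open(f'pics/{f}.pkl','rb'))
def rot(c):
    r=np.array(c['rotation'],float)
    if r.shape==(3,3): return r
    return R.from_rotvec(r).as_matrix() if r.size==3 else R.from_quat(r).as_matrix()
def K(c):
    h,w=c['image'].shape[:2]; f=h/2/np.tan(np.radians(c['fov_y'])/2)
    return np.array([[f,0,c['cx']],[0,f,c['cy']],[0,0,1]]), np.array([c['k1'],0,0,0,0])
def ray(c,uv):
    k,d=K(c); p=cv2.undistortPointsIter(np.array([[uv]],float),k,d,None,None,(3,50,1e-10))[0,0]
    v=rot(c)@np.r_[p,1]; return np.array(c['xyz'],float),v
def onz(c,uv,z):
    o,v=ray(c,uv); return o+v*(z-o[2])/v[2]
def proj(c,P):
    k,d=K(c); r=rot(c).T
    return cv2.projectPoints(np.atleast_2d(P).astype(float),cv2.Rodrigues(r)[0],-r@np.array(c['xyz'],float),k,d)[0][:,0]
E
python3 - <<'E'
from h import *
from plant import sensors
s=sensors.state(); print(s)
a=cap('top','top0');b=cap('scene','sc0')
for c in(a,b): print({k:v for k,v in c.items() if k!='image'})
E
```

```text
pics
{'time': 0.0, 'joints': array([-1.38849437,  0.41797757, -0.01033091,  1.61417216,  0.00472207,
        1.1107059 , -0.05297825]), 'qd': array([ 0.00024149, -0.00098336, -0.00048062, -0.00056605,  0.00185864,
       -0.00192938,  0.00029227]), 'effort': array([-2.18970836e-04, -8.51276278e+01,  6.38633128e-01, -4.25970984e+01,
       -4.88120446e-02,  1.89149415e-02,  1.14419090e-04]), 'tcp_pos': array([0.13863259, 0.60906099, 0.22182376]), 'ee_rot': array([-1.56488909,  0.17571581, -0.17565612]), 'ft_force': array([-0.53284492,  0.20854156,  0.79162036]), 'torque': array([ 0.01980928, -0.02159104, -0.00140747]), 'gripper_width': 0.0941116495559082}
{'fov_y': 43.230486298694025, 'cx': 261.1357610427185, 'cy': 194.7109645382749, 'k1': 0.041985731484207124, 'xyz': array([ 0.41332381, -0.00486726,  1.32252504]), 'rotation': array([-2.2201858 ,  2.16238803, -0.07849407])}
{'fov_y': 51.01676865833294, 'cx': 253.93404286671088, 'cy': 192.2725301615073, 'k1': 0.023219016220751145, 'xyz': array([ 1.41508989, -0.11657696,  0.76104893]), 'rotation': array([-1.76354229, -1.51079977,  0.77988362])}
```

View pics/top0.png

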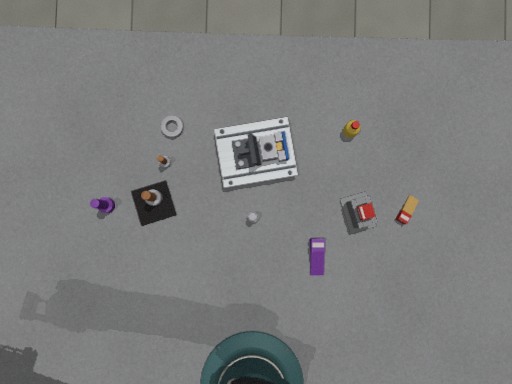

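View pics/sc0.png

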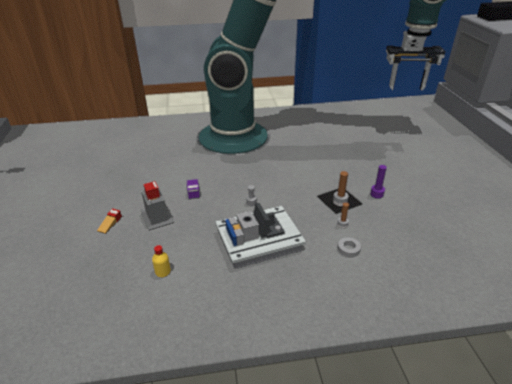

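Run:
```python
from h import *
c=load('top0');im=c['image'];s=load('sc0')['image']
z=lambda i,x,y,w,h,k:cv2.resize(i[y:y+h,x:x+w],None,fx=k,fy=k,interpolation=cv2.INTER_CUBIC)
o=np.zeros((600,800,3),np.uint8)
o[:300,:400]=z(im,206,112,100,75,4);o[:300,400:]=z(im,330,180,100,75,4)
o[300:,:400]=z(im,90,150,100,75,4);o[300:,400:]=z(s,80,150,133,100,3)[:300,:400] if 0 else cv2.resize(s[175:275,100:233],(400,300))
cv2.imwrite('pics/c1.png',o)
hsv=cv2.cvtColor(im,cv2.COLOR_BGR2HSV);H,S,V=cv2.split(hsv)
def blobs(m,n,zs,a=12):
    k,l,st,ce=cv2.connectedComponentsWithStats(m.astype(np.uint8))
    for i in range(1,k):
        if st[i,4]>=a:
            pts=np.argwhere(l==i)[:,::-1].astype(np.float32); print(n,ce[i].round(1),st[i,4],cv2.minAreaRect(pts),[onz(c,ce[i],q).round(4) for q in zs])
blobs(((H<6)|(H>174))&(S>170)&(V>90),'red',[.114,.085,.03])
blobs((H>5)&(H<18)&(S>120)&(V>60),'wood',[.112])
blobs((V<30)&(S<120),'black',[.006,.1],60)
blobs((V>185)&(S<40),'white',[.04,.114],20)
blobs((H>100)&(H<125)&(S>150)&(V>60),'blue',[.04,.08])
```

```text
red [354.4 126.2] 12 ((354.5000305175781, 126.00001525878906), (6.640782833099365, 4.110960960388184), 18.434947967529297) [array([ 0.6715, -0.2422,  0.114 ]), array([ 0.6777, -0.2479,  0.085 ]), array([ 0.6894, -0.2587,  0.03  ])]
red [367.9 210.6] 129 ((367.7499694824219, 210.25003051757812), (14.230247497558594, 9.486830711364746), 71.56504821777344) [array([ 0.4596, -0.2789,  0.114 ]), array([ 0.4607, -0.2855,  0.085 ]), array([ 0.4628, -0.2979,  0.03  ])]
red [405.7 213.6] 23 ((405.7205810546875, 213.63235473632812), (9.775419235229492, 2.057982921600342), 30.963754653930664) [array([ 0.4546, -0.3727,  0.114 ]), array([ 0.4556, -0.3815,  0.085 ]), array([ 0.4575, -0.3983,  0.03  ])]
red [401.5 219.1] 12 ((402.5000305175781, 219.00003051757812), (8.944271087646484, 2.2360680103302), 26.56505012512207) [array([ 0.4407, -0.3624,  0.114 ]), array([ 0.4414, -0.371 ,  0.085 ]), array([ 0.4426, -0.3872,  0.03  ])]
wood [161.2 158.8] 33 ((161.50001525878906, 159.50001525878906), (8.485280990600586, 4.242640495300293), 45.0) [array([0.5758, 0.2409, 0.112 ])]
wood [147.6 195.6] 104 ((147.
[... 1015 characters left out ...]
 ((259.98651123046875, 176.91891479492188), (7.069154262542725, 73.97953796386719), 80.53767395019531) [array([ 0.5443, -0.0077,  0.04  ]), array([ 0.5368, -0.0075,  0.114 ])]
white [404.2 216.8] 22 ((404.2793884277344, 216.8676300048828), (7.545937538146973, 2.572478771209717), 30.963754653930664) [array([ 0.4487, -0.3914,  0.04  ]), array([ 0.4467, -0.3691,  0.114 ])]
white [318.2 245.2] 22 ((317.5, 245.0), (2.0, 9.0), 90.0) [array([ 0.3678, -0.166 ,  0.04  ]), array([ 0.3704, -0.1567,  0.114 ])]
blue [284.7 145.4] 72 ((284.4715270996094, 145.50503540039062), (27.45808219909668, 3.0702075958251953), 79.99201965332031) [array([ 0.6306, -0.0716,  0.04  ]), array([ 0.6238, -0.0695,  0.08  ])]
```

View pics/c1.png

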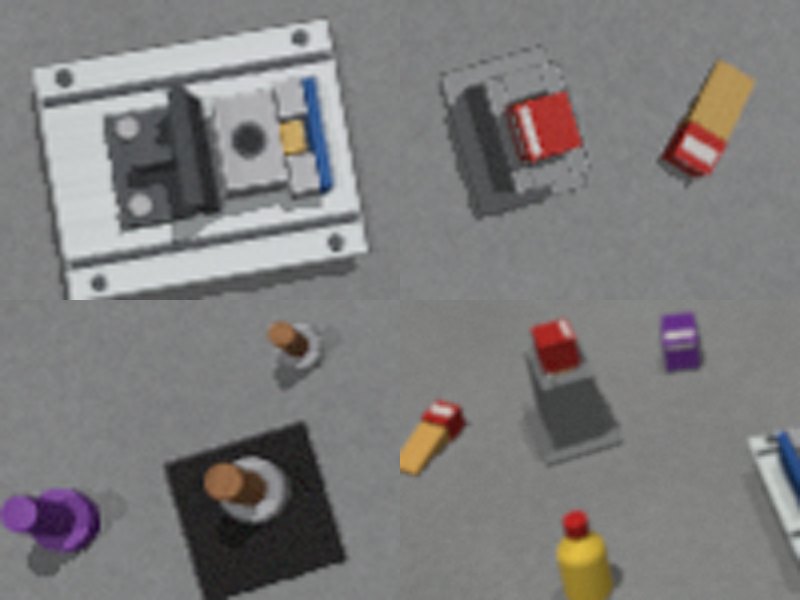

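Request:
arm_command([
  [[2.8,-3.9,0,0,0,-0.05,100],[2.8,-3.9,0,0,0,-0.05,100],[2.8,-3.9,0,0,0,-0.05,100],[2.8,-3.9,0,0,0,-0.05,100],[2.8,-3.9,0,0,0,-0.05,100],[2.8,-3.9,0,0,0,-0.05,100],[2.8,-3.9,0,0,0,-0.05,100],[2.8,-3.9,0,0,0,-0.05,100],[2.8,-3.9,0,0,0,-0.05,100],[2.8,-3.9,0,0,0,-0.05,100]],
])

```text
time: 1.1
tcp_pos: [0.42, 0.2056, 0.2193]
ee_rot: [-1.496, 0.577, -0.57]
ft_force: [0.8, 0.8, 1.1]
gripper_width: 0.0936
```

Request:
arm_command([
  [[0.6,-4.7,0,0,0,-0.056,100],[0.6,-4.7,0,0,0,-0.056,100],[0.6,-4.7,0,0,0,-0.056,100],[0.6,-4.7,0,0,0,-0.056,100],[0.6,-4.7,0,0,0,-0.056,100],[0.6,-4.7,0,0,0,-0.056,100],[0.4,-4.7,0,0,0,-0.056,100],[0,-4.7,0,0,0,-0.056,100],[0,-4.7,0,0,0,-0.056,100],[0,-4,0,0,0,-0.056,100]],
])

```text
time: 2.1
tcp_pos: [0.4599, -0.2769, 0.2194]
ee_rot: [-1.319, 1.021, -1.017]
ft_force: [1.6, 0.4, 0.1]
gripper_width: 0.0937
```

Run:
```python
from h import *
c=cap('wrist','w1');print({k:v for k,v in c.items() if k!='image'})
```

```text
{'fov_y': 64.35514037887762, 'cx': 252.5631129208907, 'cy': 197.08994877379806, 'k1': -0.02147739487549757, 'xyz': array([ 0.44213724, -0.20362951,  0.38200074]), 'rotation': array([2.85886544, 0.36565578, 0.04472298])}
```

View pics/w1.png

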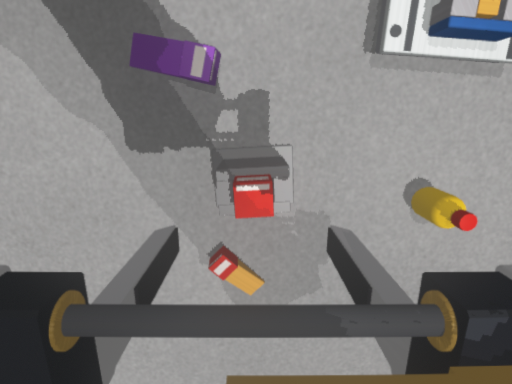

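Run:
```python
from h import *
c=load('w1');im=c['image']
print(im[170:222:1,253].tolist())
H,S,V=cv2.split(cv2.cvtColor(im,cv2.COLOR_BGR2HSV))
m=(((H<8)|(H>172))&(S>150)).astype(np.uint8); m[:,:225]=0;m[:,285:]=0;m[225:]=0
for y in range(178,219,4):
    x=np.where(m[y])[0]; print(y,x.min() if len(x) else 0,x.max() if len(x) else 0)
for uv in[(235,218),(274,216.5),(253,217.5),(253,184)]: print(uv,onz(c,uv,.114))
```

```text
[[104, 104, 107], [104, 103, 105], [103, 102, 105], [101, 102, 105], [90, 90, 106], [67, 68, 108], [66, 69, 112], [93, 96, 119], [109, 112, 122], [95, 98, 121], [66, 69, 119], [50, 53, 119], [50, 52, 132], [58, 61, 141], [104, 107, 148], [150, 154, 166], [193, 198, 208], [223, 227, 232], [227, 230, 236], [205, 211, 234], [129, 135, 227], [68, 74, 221], [57, 62, 220], [56, 62, 219], [56, 62, 218], [56, 61, 218], [56, 62, 218], [57, 62, 218], [57, 62, 218], [56, 62, 218], [56, 62, 214], [56, 62, 211], [57, 63, 211], [55, 61, 201], [56, 61, 200], [55, 61, 200], [55, 61, 200], [55, 61, 200], [56, 62, 201], [55, 61, 201], [55, 60, 200], [55, 61, 200], [56, 61, 199], [57, 61, 199], [56, 61, 199], [56, 60, 197], [63, 67, 193], [99, 101, 171], [131, 132, 143], [136, 137, 141], [137, 139, 143], [138, 139, 143]]
178 0 0
182 239 271
186 234 271
190 234 271
194 234 272
198 234 272
202 234 272
206 235 272
210 235 272
214 236 273
218 0 0
(235, 218) [ 0.44884392 -0.29654269  0.114     ]
(274, 216.5) [ 0.48340172 -0.28602736  0.114     ]
(253, 217.5) [ 0.46485432 -0.29186513  0.114     ]
(253, 184) [ 0.45686574 -0.26115644  0.114     ]
```

Request:
arm_command([
  [[0.1,0.2,-4,0,0,0.02,100],[0,0,-4,0,0,0,70],[0,0,-2.5,0,0,0,60],[0,0,-1.1,0,0,0,60],[0,0,0,0,0,0,20],[0,0,0,0,0,0,20],[0,0,0,0,0,0,20],[0,0,0,0,0,0,20]],
], force=25)

```text
time: 2.95
tcp_pos: [0.4595, -0.2847, 0.1025]
ee_rot: [-1.324, 1.013, -1.017]
ft_force: [0.5, -0.4, -0.4]
gripper_width: 0.0415
```

Request:
arm_command([
  [[0.1,0.9,-0.1,0,0,0.01,55],[0,0,0,0,0,0,55]],
])

```text
time: 3.15
tcp_pos: [0.4614, -0.275, 0.1027]
ee_rot: [-1.327, 1.002, -1.01]
ft_force: [-1.0, 0.4, 1.1]
gripper_width: 0.0513
```

Run:
```python
from h import *
from plant import sensors
s=sensors.state();print(s['time'],s['tcp_pos'],s['ee_rot'],s['gripper_width'],R.from_rotvec(s['ee_rot']).as_matrix().round(3).tolist())
c=cap('wrist','w2')
H,S,V=cv2.split(cv2.cvtColor(c['image'],cv2.COLOR_BGR2HSV))
m=(((H<8)|(H>172))&(S>150)&(V>100)).astype(np.uint8)
k,l,st,ce=cv2.connectedComponentsWithStats(m)
for i in range(1,k):
  if st[i,4]>100: print(st[i],ce[i],cv2.minAreaRect(np.argwhere(l==i)[:,::-1].astype(np.float32)))
cv2.imwrite('pics/w2.png',c['image'])
# project the TCP
print(proj(c,s['tcp_pos']))
```

```text
3.15 [ 0.46142079 -0.27495222  0.10271464] [-1.32711616  1.00229704 -1.01014641] 0.051268127589337596 [[0.269, 0.003, 0.963], [-0.963, -0.004, 0.269], [0.004, -1.0, 0.002]]
[ 216  213   65   74 3327] [248.73128945 257.07424106] ((248.0, 249.5), (73.0, 64.0), 90.0)
[[250.95691167 250.38911631]]
```

View pics/w2.png

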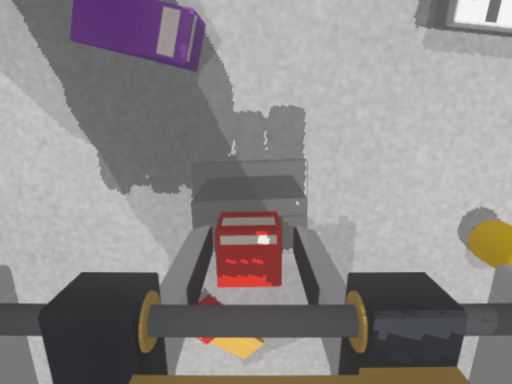

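Request:
arm_command([
  [[0,0,0,0,0,0,20],[0,0,0,0,0,0,20],[0,0,0,0,0,0,20],[0,0,0,0,0,0,20],[0,0,1,0,0,0,20],[0,0,3,0,0,0,20],[0,0,4,0,0,0,20],[0,0,3,0,0,0,20],[0,0,0,0,0,0,20]],
], force=30)

```text
time: 4.1
tcp_pos: [0.4592, -0.2761, 0.2182]
ee_rot: [-1.328, 1.007, -1.011]
ft_force: [0.3, -0.6, -2.0]
gripper_width: 0.0359
```

Request:
arm_command([
  [[2.2,2.6,0,0,0,-0.013,20],[2.7,3.2,0,0,0,-0.013,20],[2.7,3.2,0,0,0,-0.013,20],[2.7,3.2,0,0,0,-0.013,20],[2.7,3.2,0,0,0,-0.013,20],[2.0,2.6,0,0,0,-0.013,20],[1,1.2,0,0,0,-0.01,20],[0,0,0,0,0,0,20],[0,0,0,0,0,0,20]],
])

```text
time: 5.0
tcp_pos: [0.6207, -0.076, 0.2153]
ee_rot: [-1.293, 1.082, -1.08]
ft_force: [0.1, -1.1, -2.3]
gripper_width: 0.0359
```

Run:
```python
from h import *
from plant import sensors
c=cap('wrist','w3')
s=sensors.state();M=R.from_rotvec(s['ee_rot']).as_matrix();print(s['time'],s['tcp_pos'],np.degrees(np.arctan2(M[1,2],M[0,2])),M[:,1])
k,d=K(c)
im=cv2.resize(c['image'],(800,600),interpolation=cv2.INTER_CUBIC);cv2.imwrite('pics/w3b.png',im)
```

```text
5.05 [ 0.62059304 -0.07605711  0.21537987] 9.959023871704996 [-0.00448167 -0.00395369 -0.99998214]
```

View pics/w3b.png

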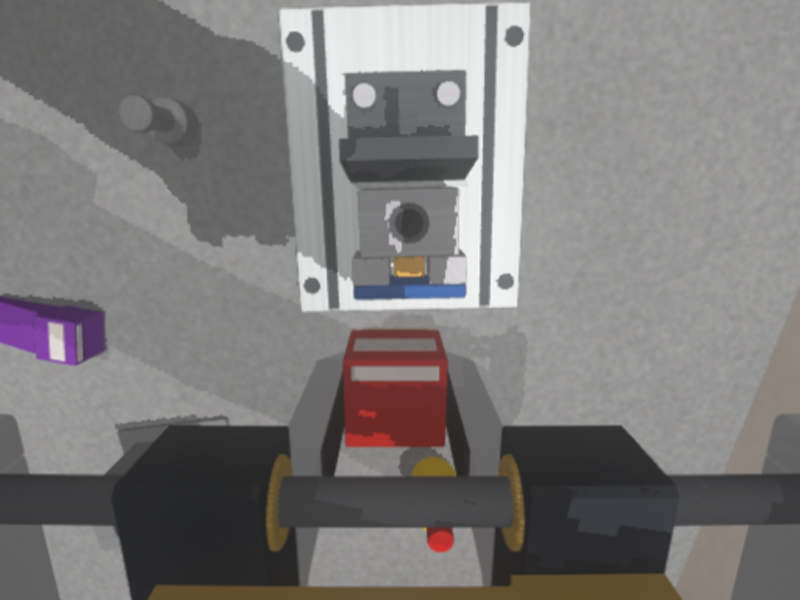

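Run:
```python
from h import *
c=load('w3');k=512/800
H,S,V=cv2.split(cv2.cvtColor(c['image'],cv2.COLOR_BGR2HSV))
print(c['xyz'])
def q(n,pts,z):
    P=np.array([onz(c,((u+.5)*k-.5,(v+.5)*k-.5),z)[:2] for u,v in pts]); 
    e=np.roll(P,-1,0)-P; print(n,'mean',P.mean(0).round(4),'len',np.linalg.norm(e,axis=1).round(4),'ang',np.degrees(np.arctan2(e[:,1],e[:,0])).round(1)); return P
st=q('stage',[(280,10),(530,3),(517,305),(302,310)],.04)
bl=q('block',[(358,187),(457,187),(459,254),(361,257)],.09)
ba=q('bar edge',[(341,158),(477,157)],.106)
zt=.2154+.0113
w=q('wedge',[(346,365),(446,365),(446,445),(346,446)],zt)
wb=q('wedge head far bottom',[(349,331),(441,331)],zt-.034)
yw=np.radians(10); Rm=np.array([[np.cos(yw),np.sin(yw)],[-np.sin(yw),np.cos(yw)]])
o=st.mean(0)
for n,P in(('block',bl),('bar',ba),('wedge',w)): print(n,((P-o)@Rm.T*1000).round(1).tolist())
# column profiles through slot
for u in (370,400,440):
    print(u,V[80:125,int(u*k)].tolist())
for u in (240,):
    print(V[205:290,int(395*k)].tolist())
```

```text
[ 6.09437314e-01 -3.64058232e-04  3.77508445e-01]
stage mean [0.6144 0.0073] len [0.1578 0.1967 0.1579 0.197 ] ang [  11.3  -78.8 -168.6  101.2]
block mean [ 0.6201 -0.0241] len [0.0579 0.0395 0.0595 0.0413] ang [   9.9  -76.4 -168.3  101.3]
bar edge mean [0.6134 0.0114] len [0.0741 0.0741] ang [  10.3 -169.7]
wedge mean [ 0.622  -0.0759] len [0.0339 0.0306 0.0357 0.031 ] ang [  10.1  -78.4 -169.2   98.3]
wedge head far bottom mean [ 0.6187 -0.0598] len [0.0375 0.0375] ang [  10. -170.]
block [[-29.7, -11.7], [28.3, -11.8], [30.8, -51.2], [-28.7, -53.0]]
bar [[-37.3, 4.0], [36.8, 4.4]]
wedge [[-23.9, -67.9], [10.0, -67.9], [10.9, -98.4], [-24.8, -98.9]]
370 [105, 85, 82, 81, 81, 80, 80, 82, 95, 100, 99, 100, 100, 100, 100, 100, 99, 99, 99, 99, 99, 97, 86, 70, 70, 70, 70, 70, 69, 67, 62, 62, 61, 61, 61, 65, 90, 123, 126, 123, 111, 105, 122, 124, 124]
400 [107, 106, 106, 106, 107, 102, 85, 89, 100, 100, 100, 100, 100, 100, 99, 100, 101, 100, 100, 100, 100, 95, 76, 70, 70, 70, 70, 71, 70, 67, 62, 62, 62, 62, 64, 75, 104, 124, 126, 121, 110, 113, 123, 124, 123]
440 [109, 89, 85, 84, 84, 85, 87, 97, 102, 103, 103, 103, 103, 103, 103, 103, 105, 104, 103, 103, 101, 87, 76, 76, 75, 76, 74, 69, 70, 70, 69, 70, 70, 74, 74, 95, 125, 128, 123, 110, 109, 124, 126, 125, 126]
[138, 138, 137, 135, 132, 121, 108, 104, 104, 105, 106, 111, 117, 119, 119, 119, 117, 115, 122, 121, 108, 104, 103, 105, 111, 122, 130, 132, 132, 137, 146, 150, 151, 151, 151, 150, 150, 149, 143, 132, 123, 112, 110, 110, 110, 108, 109, 109, 109, 108, 109, 109, 108, 109, 109, 109, 109, 110, 109, 110, 110, 109, 110, 110, 110, 110, 109, 110, 109, 110, 110, 110, 109, 109, 109, 109, 114, 144, 145, 127, 139, 143, 136, 135, 136]
```

Request:
arm_command([
  [[-0.2,2.0,0,0,0,0.009,20],[-0.2,2.5,0,0,0,0.009,20],[-0.2,2.2,0,0,0,0,20],[-0.1,1.0,0,0,0,0,20],[0,0,0,0,0,0,20],[0,0,0,0,0,0,20]],
])

```text
time: 5.65
tcp_pos: [0.6102, -0.0051, 0.2157]
ee_rot: [-1.298, 1.075, -1.074]
ft_force: [0.2, -0.5, -2.4]
gripper_width: 0.0358
```

Request:
arm_command([
  [[0.25,0.9,0,0,0,0.003,20],[0,0.2,0,0,0,0,20],[0,0,0,0,0,0,20],[0,0,-0.8,0,0,0,20],[0,0,0,0,0,0,20],[0,0,0,0,0,0,20]],
])

```text
time: 6.25
tcp_pos: [0.6129, 0.0029, 0.2069]
ee_rot: [-1.298, 1.075, -1.076]
ft_force: [-0.3, 0.1, -2.0]
gripper_width: 0.0357
```

Run:
```python
from h import *
from plant import sensors
c=cap('scene','s1');w=cap('wrist','w4')
s=sensors.state();M=R.from_rotvec(s['ee_rot']).as_matrix();print(s['time'],s['tcp_pos'],np.degrees(np.arctan2(M[1,2],M[0,2])),M[:,1],s['ft_force'])
o=np.zeros((600,800,3),np.uint8)
a=c['image'][160:270,195:325]; a=cv2.resize(a,None,fx=4,fy=4,interpolation=cv2.INTER_CUBIC)
o[:440,:400]=a[:,60:460]
b=cv2.resize(w['image'][130:300,150:360],(400,324),interpolation=cv2.INTER_CUBIC);o[:324,400:]=b
cv2.imwrite('pics/c2.png',o)
t=np.array(s['tcp_pos'])
print(proj(w,t-[0,0,.0887]))
```

```text
6.35 [0.61279779 0.00304153 0.20692227] 10.416686399029407 [-0.00516624 -0.00641946 -0.99996605] [ 3.73805820e-04 -2.47357836e-01 -2.51646471e+00]
[[252.31433751 205.69436247]]
```

View pics/c2.png

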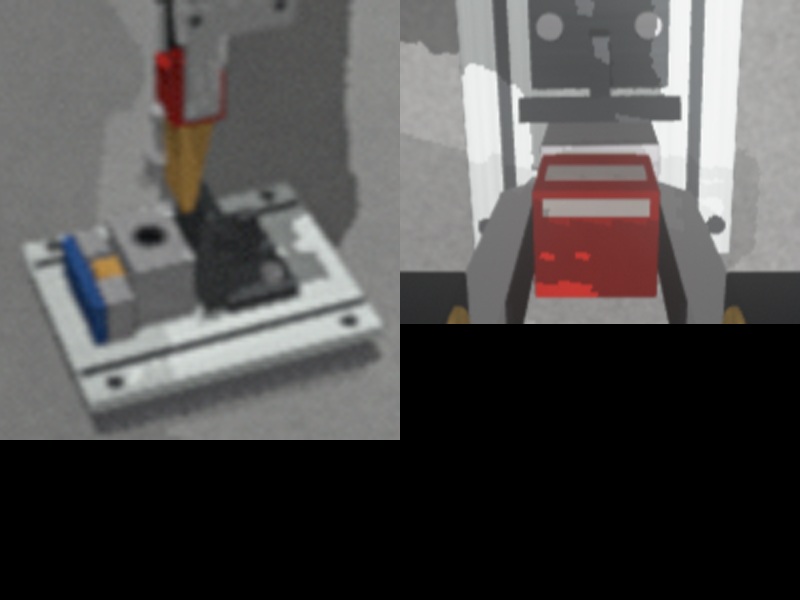

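Request:
arm_command([
  [[0.05,0.4,0,0,0,0.008,20],[0,0,-1,0,0,0,20],[0,0,-1,0,0,0,20],[0,0,0,0,0,0,20],[0,0,0,0,0,0,20]],
])

```text
time: 6.85
tcp_pos: [0.6132, 0.0076, 0.1848]
ee_rot: [-1.302, 1.069, -1.069]
ft_force: [-0.7, -0.2, -2.6]
gripper_width: 0.0353
```

Run:
```python
from h import *
from plant import sensors
c=cap('scene','s2');s=sensors.state();t=np.array(s['tcp_pos']);print(t,s['ft_force'],s['ee_rot'])
o=np.array([.6144,.0073]);a=np.radians(11)
def S(x,y,z): return np.r_[o+np.array([[np.cos(a),-np.sin(a)],[np.sin(a),np.cos(a)]])@[x,y],z]
P={'blockedge':[S(-.03,-.012,.09),S(.03,-.012,.09),S(.03,-.052,.09)],'baredge':[S(.038,.0042,.106),S(-.038,.0042,.106)],'corner':[S(.08,.1,.04),S(.08,-.1,.04)]}
im=c['image'][170:270,190:320]; k=6;im=cv2.resize(im,None,fx=k,fy=k,interpolation=cv2.INTER_CUBIC)
for n,p in P.items():
    q=proj(c,np.array(p));print(n,q.round(1).tolist())
    for u,v in q: cv2.circle(im,(int((u-190+.5)*k),int((v-170+.5)*k)),3,(0,255,0),1)
# tip corners by believed grasp
w=t[:2]+[.0012,.0012]
for x in(-.018,.018):
  for y in(-.011,-.004):
    p=np.r_[w+np.array([[np.cos(a),-np.sin(a)],[np.sin(a),np.cos(a)]])@[x,y],t[2]-.0887]
    u,v=proj(c,p)[0];cv2.circle(im,(int((u-190+.5)*k),int((v-170+.5)*k)),3,(255,255,0),1)
cv2.imwrite('pics/s2c.png',im)
```

```text
[0.61309821 0.0076237  0.18477298] [-0.41496567  0.75680056 -3.11146183] [-1.3023175   1.06892693 -1.06852585]
blockedge [[250.7, 210.6], [258.4, 224.5], [243.5, 228.1]]
baredge [[265.5, 220.1], [255.4, 202.8]]
corner [[305.7, 241.2], [231.9, 260.5]]
```

View pics/s2c.png

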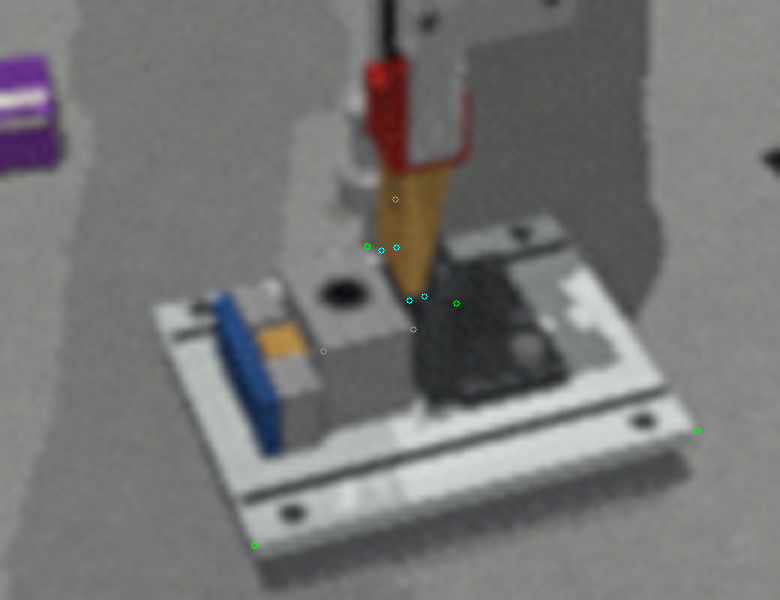

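Request:
arm_command([
  [[0,0,-0.5,0,0,0,20],[0,-0.05,-0.4,0,0,0,20],[0,-0.05,-0.4,0,0,0,20],[0,0,0,0,0,0,20]],
])

```text
time: 7.3
tcp_pos: [0.6133, 0.0064, 0.171]
ee_rot: [-1.302, 1.069, -1.069]
ft_force: [0.6, -0.9, -2.4]
gripper_width: 0.0358
```

Request:
arm_command([
  [[0,0,-0.3,0,0,0,20],[0,0,-0.3,0,0,0,20],[0,0,0,0,0,0,20]],
])

```text
time: 7.6
tcp_pos: [0.6133, 0.0063, 0.1645]
ee_rot: [-1.302, 1.069, -1.069]
ft_force: [-0.4, 0.5, -3.4]
gripper_width: 0.0353
```

Request:
arm_command([
  [[0,-0.05,-0.2,0,0,0,20],[0,0,-0.2,0,0,0,20],[0,0,0,0,0,0,20]],
])

```text
time: 7.9
tcp_pos: [0.6134, 0.0058, 0.1603]
ee_rot: [-1.302, 1.068, -1.069]
ft_force: [0.1, -0.4, -1.7]
gripper_width: 0.0359
```

Request:
arm_command([
  [[0,-0.03,-0.2,0,0,0,20],[0,0,-0.2,0,0,0,20],[0,0,0,0,0,0,20]],
])

```text
time: 8.2
tcp_pos: [0.6134, 0.0055, 0.156]
ee_rot: [-1.301, 1.068, -1.069]
ft_force: [0.3, 0.7, -2.5]
gripper_width: 0.0359
```

Request:
arm_command([
  [[0,0,-0.2,0,0,0,20],[0,0,-0.1,0,0,0,20],[0,0,0,0,0,0,20]],
])

```text
time: 8.5
tcp_pos: [0.6136, 0.0053, 0.1529]
ee_rot: [-1.301, 1.068, -1.07]
ft_force: [-0.3, -0.4, -2.0]
gripper_width: 0.0357
```

Request:
arm_command([
  [[0,0,-0.15,0,0,0,20],[0,0,-0.15,0,0,0,20],[0,0,0,0,0,0,20]],
])

```text
time: 8.8
tcp_pos: [0.6141, 0.0049, 0.1503]
ee_rot: [-1.301, 1.067, -1.07]
ft_force: [0.9, -0.7, -4.2]
gripper_width: 0.0357
```

Request:
arm_command([
  [[0,0,-0.15,0,0,0,20],[0,0,-0.15,0,0,0,20],[0,0,0,0,0,0,20]],
])

```text
time: 9.1
tcp_pos: [0.6147, 0.0045, 0.1479]
ee_rot: [-1.3, 1.066, -1.071]
ft_force: [0.2, -0.4, -3.7]
gripper_width: 0.0359
```

Request:
arm_command([
  [[0,0,0,0,0,0,45],[0,0,0,0,0,0,55],[0,0,0,0,0,0,60],[0,0,0,0,0,0,60]],
])

```text
time: 9.5
tcp_pos: [0.6146, 0.005, 0.1476]
ee_rot: [-1.3, 1.066, -1.071]
ft_force: [-0.1, -0.5, 0.2]
gripper_width: 0.0558
```

Run:
```python
from h import *
from plant import sensors
c=cap('scene','s3');w=cap('wrist','w5');s=sensors.state();print(s['tcp_pos'],s['ft_force'],s['gripper_width'])
o=np.zeros((600,800,3),np.uint8)
o[:480,:400]=cv2.resize(c['image'][165:261,220:300],(400,480),interpolation=cv2.INTER_CUBIC)
o[:400,400:]=cv2.resize(w['image'][150:330,160:340],(400,400),interpolation=cv2.INTER_CUBIC)
cv2.imwrite('pics/c3.png',o)
```

```text
[0.61460397 0.00502373 0.14766601] [ 0.19130016 -0.62616473 -1.22179159] 0.056392717489538696
```

View pics/c3.png

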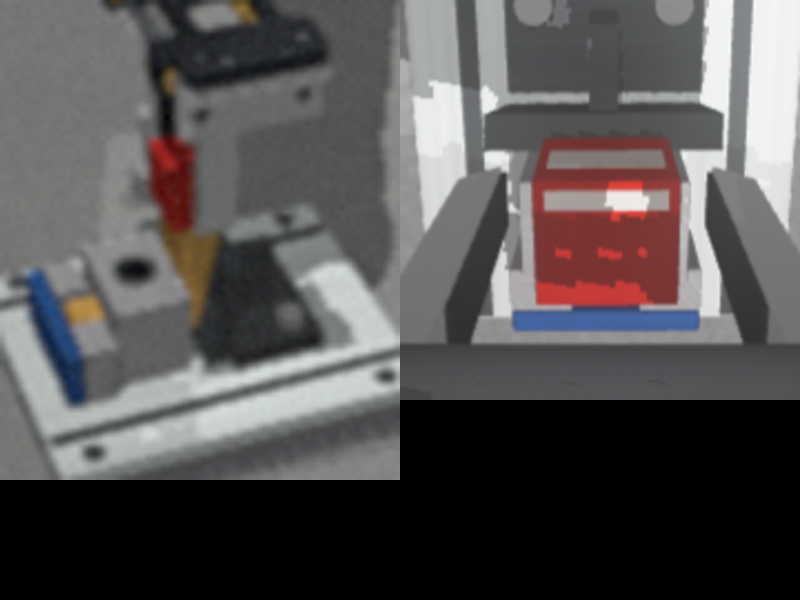

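Run:
```python
from h import *
c=load('top0');b=load('sc0')
print('handle top',onz(c,(146.2,195.5),.112),'headtop',onz(c,(154.3,197.5),.030))
# scene: wood mask of larger mallet
im=b['image'];H,S,V=cv2.split(cv2.cvtColor(im,cv2.COLOR_BGR2HSV))
m=((H>4)&(H<18)&(S>110)).astype(np.uint8);m[:,:320]=0;m[:150]=0;m[230:]=0
k,l,st,ce=cv2.connectedComponentsWithStats(m)
for i in range(1,k):
  if st[i,4]>20:
    P=np.argwhere(l==i)[:,::-1]; u=ce[i]; print(st[i],u,'mid z',onz(b,u,.072))
    t=P[:,1].min();print('top', onz(b,(P[P[:,1]<=t+2][:,0].mean(),t+2.0),.112))
# small mallet
print('small',onz(c,(165.5,161.5),.015),'pad',[onz(c,(90+x/4,150+(y-300)/4),.006).round(3) for x,y in((165,462),(305,422),(345,560),(207,600))])
# wedge now
w=load('w5');im=w['image'];H,S,V=cv2.split(cv2.cvtColor(im,cv2.COLOR_BGR2HSV))
q=lambda x,y:(160+(x-400)*.45,150+y*.45)
for z in(.150,.155,.159):
  P=np.array([onz(w,q(*p),z)[:2] for p in((537,304),(679,303),(676,180),(541,180))]);print(z,P.round(4).tolist(),np.linalg.norm(P[1]-P[0]),np.linalg.norm(P[2]-P[3]))
```

```text
handle top [0.48270597 0.27463881 0.112     ] headtop [0.48264383 0.27192723 0.03      ]
[338 172  10  24 147] [342.2244898  183.48979592] mid z [0.48199163 0.27919412 0.072     ]
top [0.49084157 0.27573191 0.112     ]
[341 203   8  18  88] [344.26136364 210.45454545] mid z [0.60559224 0.24357976 0.072     ]
top [0.63143215 0.23357656 0.112     ]
small [0.58181261 0.24887997 0.015     ] pad [array([0.501, 0.34 , 0.006]), array([0.531, 0.247, 0.006]), array([0.438, 0.216, 0.006]), array([0.409, 0.308, 0.006])]
0.15 [[0.6018, -0.0202], [0.6388, -0.0127], [0.6305, 0.0214], [0.5971, 0.015]] 0.037822778089524126 0.03402946447690911
0.155 [[0.6018, -0.017], [0.6377, -0.0098], [0.6296, 0.0233], [0.5972, 0.017]] 0.0366380734183555 0.032963575942023274
0.159 [[0.6018, -0.0145], [0.6367, -0.0074], [0.6288, 0.0248], [0.5973, 0.0187]] 0.03569030968142068 0.03211086511411445
```

Request:
arm_command([
  [[0,0,3,0,0,0,60],[0,0,4,0,0,0,60],[-1.2,2.8,1,0,0,0,65],[-2,4.2,0,0,0,0,65],[-2,4.2,0,0,0,0,65],[-2,4.2,0,0,0,0,65],[-1.5,2.5,0,0,0,0,65],[0,0,0,0,0,0,65]],
])

```text
time: 10.4
tcp_pos: [0.5229, 0.1885, 0.2309]
ee_rot: [-1.298, 1.069, -1.073]
ft_force: [-0.5, 0.2, -0.3]
gripper_width: 0.0614
```

Run:
```python
from h import *
from plant import sensors
c=cap('wrist','w6');s=sensors.state();print(s['tcp_pos'],c['xyz'])
im=c['image'];H,S,V=cv2.split(cv2.cvtColor(im,cv2.COLOR_BGR2HSV))
print(proj(c,[[.4825,.2735,.112],[.4825,.2735,.03],[.582,.249,.015]]).round(1).tolist())
m=((H>4)&(H<18)&(S>110)).astype(np.uint8);m[300:]=0
k,l,st,ce=cv2.connectedComponentsWithStats(m)
for i in range(1,k):
  if st[i,4]>150:
    P=np.argwhere(l==i)[:,::-1].astype(np.float32);print(st[i],ce[i],cv2.minAreaRect(P))
x,y=map(int,proj(c,[.4825,.2735,.07])[0]);x=max(x,110);y=max(y,90)
cv2.imwrite('pics/w6c.png',cv2.resize(im[max(0,y-90):y+90,max(0,x-110):x+110],None,fx=3,fy=3));print(x,y)
```

```text
[0.52376361 0.18686118 0.23105791] [0.51014957 0.26436424 0.3929319 ]
[[224.7, 96.4], [231.4, 100.1], [309.3, 137.1]]
[217  78  27  28 588] [230.16836735  92.22959184] ((230.0, 91.5), (27.0, 26.0), 90.0)
[316 130  15  16 188] [322.84574468 137.64893617] ((323.0, 137.5), (15.0, 14.0), 90.0)
228 98
```

View pics/w6c.png

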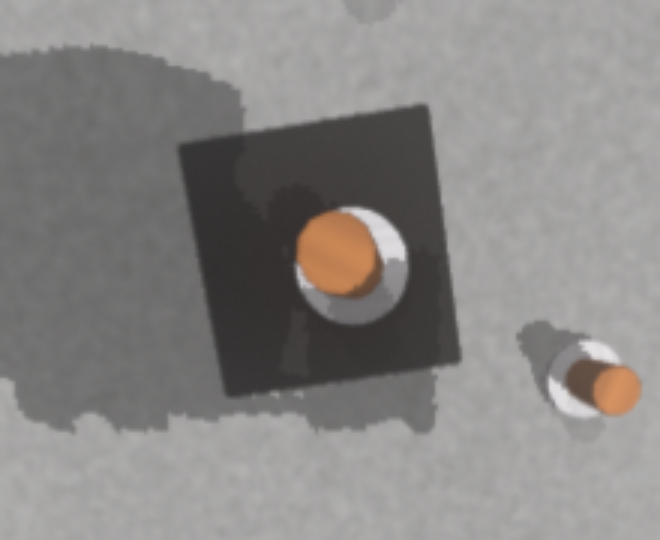

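Run:
```python
from h import *
c=load('w6')
print(onz(c,(229.9,91.7),.112),onz(c,(235,96),.030))
P=np.array([onz(c,(118+x/3,8+y/3),.006) for x,y in((180,147),(428,104),(460,360),(228,397))]);print(P.mean(0),P.round(3).tolist())
```

```text
[0.48630767 0.27817206 0.112     ] [0.48580578 0.27869368 0.03      ]
[0.47294483 0.28064648 0.006     ] [[0.411, 0.311, 0.006], [0.503, 0.343, 0.006], [0.535, 0.251, 0.006], [0.443, 0.218, 0.006]]
```

Request:
arm_command([
  [[-1.2,2.8,0,0,0,0,65],[-1.4,3.4,-3,0,0,0,65],[-0.9,2.2,-3,0,0,0,65],[-0.2,0.5,-2,0,0,0,65],[0,0,0,0,0,0,65],[0,0,0,0,0,0,65]],
])

```text
time: 11.05
tcp_pos: [0.4906, 0.2717, 0.1506]
ee_rot: [-1.29, 1.073, -1.085]
ft_force: [-0.6, -0.0, 0.8]
gripper_width: 0.0611
```

```bash
cat > tilt.py <<'E'
from h import *
from plant import sensors
s=sensors.state();M=R.from_rotvec(s['ee_rot']).as_matrix();y=M[:,1];n=np.cross(y,[0,0,-1])
print(s['time'],s['tcp_pos'].round(4),s['ft_force'].round(2),'g',round(s['gripper_width'],4),'fix',n.round(4),'yaw',np.degrees(np.arctan2(M[1,2],M[0,2])).round(2))
E
python3 tilt.py
```

```text
11.05 [0.4906 0.2717 0.1506] [-0.62 -0.04  0.81] g 0.0611 fix [0.0069 0.0036 0.    ] yaw 10.09
```

Align, then descend to TCP z ≈ 0.050.

Request:
arm_command([
  [[-0.5,0.55,0,0.007,0.004,0,65],[0,0,-1.5,0,0,0,65],[0,0,-3,0,0,0,65],[0,0,-3,0,0,0,65],[0,0,-1.5,0,0,0,65],[0,0,0,0,0,0,65],[0,0,0,0,0,0,65]],
])

```text
time: 11.75
tcp_pos: [0.4895, 0.2746, 0.0607]
ee_rot: [-1.276, 1.081, -1.083]
ft_force: [-0.2, 0.0, 0.9]
gripper_width: 0.061
```

```bash
python3 tilt.py
```

```text
11.75 [0.4895 0.2746 0.0607] [-0.17  0.03  0.86] g 0.061 fix [-0.0054  0.006   0.    ] yaw 9.72
```

Request:
arm_command([
  [[-0.35,0.25,0,-0.005,0.006,0.01,65],[0,0,-0.5,0,0,0,65],[0,0,-0.3,0,0,0,65],[0,0,0,0,0,0,65]],
])

```text
time: 12.15
tcp_pos: [0.4869, 0.2782, 0.0548]
ee_rot: [-1.285, 1.074, -1.074]
ft_force: [-0.2, -0.4, 0.2]
gripper_width: 0.0612
```

```bash
python3 tilt.py
```

```text
12.15 [0.4869 0.2782 0.0548] [-0.17 -0.36  0.17] g 0.0612 fix [-0.0029  0.0025  0.    ] yaw 10.36
```

Down to just above the head top (0.050), then close with 50 N.

Request:
arm_command([
  [[-0.05,0,-0.4,-0.003,0.002,0.008,65],[0,0,0,0,0,0,20],[0,0,0,0,0,0,10],[0,0,0,0,0,0,10],[0,0,0,0,0,0,10],[0,0,0,0,0,0,10],[0,0,0,0,0,0,10]],
], force=50)

```text
time: 12.85
tcp_pos: [0.4864, 0.2782, 0.0507]
ee_rot: [-1.293, 1.068, -1.069]
ft_force: [0.3, 0.6, -2.1]
gripper_width: 0.0238
```

```bash
python3 tilt.py
```

```text
12.85 [0.4864 0.2782 0.0507] [ 0.26  0.6  -2.11] g 0.0238 fix [0.0001 0.0004 0.    ] yaw 10.86
```

Request:
arm_command([
  [[0,0,2,0,0,0,10],[0,0,4,0,0,0,10],[0,0,4,0,0,0,10],[0,0,4,0,0,0,10],[0.9,-2,2.5,0,0,0,10],[1.9,-4,1,0,0,0,10],[1.9,-4,0,0,0,0,10],[1.9,-4,0,0,0,0,10],[1.9,-4,0,0,0,0,10],[1.2,-2.5,0,0,0,0,10]],
])

```text
time: 13.85
tcp_pos: [0.581, 0.0686, 0.2312]
ee_rot: [-1.3, 1.063, -1.061]
ft_force: [0.1, 0.3, -2.8]
gripper_width: 0.0239
```

```bash
python3 tilt.py
```

```text
13.85 [0.581  0.0686 0.2312] [ 0.13  0.33 -2.8 ] g 0.0239 fix [ 0.0016 -0.0029  0.    ] yaw 11.39
```

Request:
arm_command([
  [[1.4,-2.4,0,0,0,0,10],[1.2,-2,0,0,0,0,10],[0.4,-0.7,0,0,0,0,10],[0,0,0,0,0,0,10],[0,0,0,0,0,0,10]],
])

```text
time: 14.35
tcp_pos: [0.6114, 0.011, 0.2299]
ee_rot: [-1.3, 1.069, -1.065]
ft_force: [-0.1, 0.7, -3.4]
gripper_width: 0.0232
```

```bash
python3 tilt.py
```

```text
14.35 [0.6114 0.011  0.2299] [-0.1   0.71 -3.39] g 0.0232 fix [ 0.0031 -0.0053  0.    ] yaw 11.04
```

Request:
arm_command([
  [[0.45,-0.6,-0.4,0.003,-0.005,0,10],[0,0,-0.8,0,0,0,10],[0,0,0,0,0,0,10],[0,0,0,0,0,0,10]],
])

```text
time: 14.75
tcp_pos: [0.6153, 0.0081, 0.2164]
ee_rot: [-1.295, 1.064, -1.062]
ft_force: [-0.5, -1.1, -3.5]
gripper_width: 0.0235
```

Run:
```python
import tilt
from h import *
c=cap('scene','s4');cv2.imwrite('pics/s4c.png',cv2.resize(c['image'][140:260,200:310],None,fx=5,fy=5,interpolation=cv2.INTER_CUBIC))
t=tilt.s['tcp_pos'];q=proj(c,np.array([t-[0,0,.0447],[.616,.005,.157]]));print(((q-[200,140]+.5)*5).round(0))
```

```text
14.75 [0.6153 0.0081 0.2164] [-0.5  -1.15 -3.53] g 0.0235 fix [-0.0016 -0.0008 -0.    ] yaw 11.27
[[298. 259.]
 [292. 284.]]
```

View pics/s4c.png

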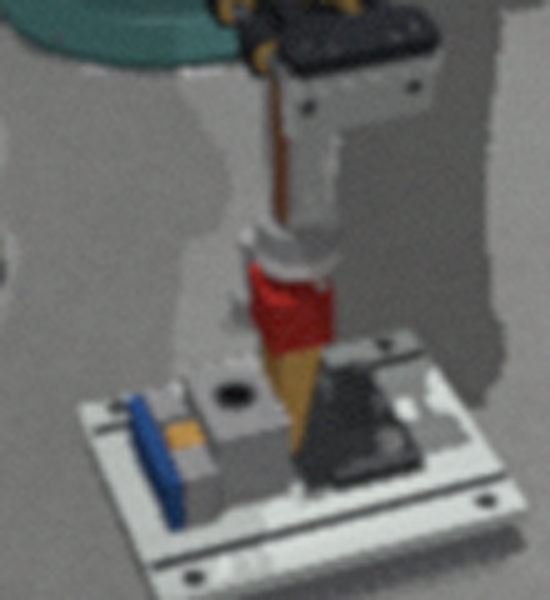

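Request:
arm_command([
  [[0.05,-0.25,-0.2,0,0,0,10],[0,0,-0.2,0,0,0,10],[0,0,-0.15,0,0,0,10],[0,0,-0.1,0,0,0,10],[0,0,-0.1,0,0,0,10],[0,0,0,0,0,0,10]],
])

```text
time: 15.4
tcp_pos: [0.6158, 0.0059, 0.2084]
ee_rot: [-1.295, 1.064, -1.061]
ft_force: [-0.7, 0.6, -2.6]
gripper_width: 0.0233
```

Request:
arm_command([
  [[0,0,-0.1,0,0,0,10],[0,0,-0.1,0,0,0,10],[0,0,-0.1,0,0,0,10],[0,0,-0.1,0,0,0,10],[0,0,-0.1,0,0,0,10]],
])

```text
time: 15.9
tcp_pos: [0.6159, 0.006, 0.2033]
ee_rot: [-1.295, 1.063, -1.061]
ft_force: [-1.3, -0.7, 2.3]
gripper_width: 0.0235
```

Request:
arm_command([
  [[0,0,-0.1,0,0,0,10],[0,0,-0.1,0,0,0,10],[0,0,-0.1,0,0,0,10]],
])

```text
time: 16.2
tcp_pos: [0.6165, 0.0055, 0.201]
ee_rot: [-1.294, 1.063, -1.062]
ft_force: [-1.7, -1.5, 3.0]
gripper_width: 0.0235
```

Request:
arm_command([
  [[0,0,-0.1,0,0,0,10],[0,0,-0.1,0,0,0,10],[0,0,-0.1,0,0,0,10]],
])

```text
time: 16.5
tcp_pos: [0.6168, 0.0051, 0.1983]
ee_rot: [-1.293, 1.062, -1.063]
ft_force: [-0.6, -2.0, 3.6]
gripper_width: 0.0235
```

Request:
arm_command([
  [[0,0,-0.1,0,0,0,10],[0,0,-0.1,0,0,0,10],[0,0,-0.1,0,0,0,10]],
])

```text
time: 16.8
tcp_pos: [0.6172, 0.0046, 0.1954]
ee_rot: [-1.293, 1.061, -1.064]
ft_force: [-1.5, -2.1, 9.7]
gripper_width: 0.0234
```

Request:
arm_command([
  [[0,0,-0.08,0,0,0,10]],
])

```text
time: 16.9
tcp_pos: [0.6174, 0.0045, 0.1952]
ee_rot: [-1.292, 1.061, -1.064]
ft_force: [-5.2, -0.3, 20.4]
gripper_width: 0.0237
```

Request:
arm_command([
  [[0,0,0.1,0,0,0,10],[0,0,0.2,0,0,0,10],[0,0,0,0,0,0,10]],
])

```text
time: 17.2
tcp_pos: [0.6167, 0.0054, 0.1972]
ee_rot: [-1.293, 1.062, -1.063]
ft_force: [-0.0, 0.3, -2.8]
gripper_width: 0.0234
```

```bash
python3 tilt.py
```

```text
17.2 [0.6167 0.0054 0.1972] [-0.05  0.33 -2.75] g 0.0234 fix [-0.0019  0.0018  0.    ] yaw 11.28
```

Tap again gently.

Request:
arm_command([
  [[0,0,-0.1,0,0,0,10],[0,0,-0.08,0,0,0,10]],
])

```text
time: 17.4
tcp_pos: [0.6166, 0.0057, 0.1952]
ee_rot: [-1.293, 1.062, -1.062]
ft_force: [-5.3, 1.6, 13.0]
gripper_width: 0.0233
```

Request:
arm_command([
  [[0,0,-0.06,0,0,0,10]],
])

```text
time: 17.5
tcp_pos: [0.6167, 0.0057, 0.1952]
ee_rot: [-1.293, 1.062, -1.062]
ft_force: [-4.7, 0.9, 14.2]
gripper_width: 0.0237
```

Request:
arm_command([
  [[0,0,1,0,0,0,10],[0,0,1.5,0,0,0,10],[0,-2.5,0.5,0,0,0,10],[0.1,-3,0,0,0,0,10],[0.1,-2,0,0,0,0,10],[0,0,0,0,0,0,10],[0,0,0,0,0,0,10]],
])

```text
time: 18.2
tcp_pos: [0.6193, -0.0709, 0.2319]
ee_rot: [-1.292, 1.059, -1.062]
ft_force: [-0.6, 1.1, -3.5]
gripper_width: 0.0236
```

Run:
```python
import tilt
from h import *
c=cap('wrist','w7');o=np.zeros((600,800,3),np.uint8)
im=c['image'][0:240,150:370]
o[:600,:550]=cv2.resize(im,(550,600),interpolation=cv2.INTER_CUBIC)
s=cap('scene','s5')['image'][175:255,225:275];o[:400,550:800]=cv2.resize(s,(250,400),interpolation=cv2.INTER_CUBIC)
cv2.imwrite('pics/c5.png',o)
```

```text
18.2 [ 0.6193 -0.0709  0.2319] [-0.57  1.14 -3.47] g 0.0236 fix [-0.0026  0.0045  0.    ] yaw 11.43
```

View pics/c5.png

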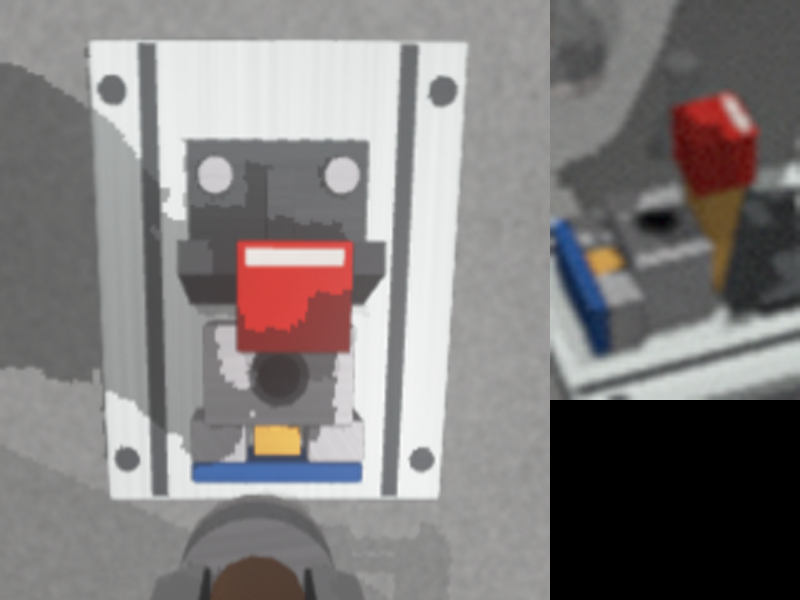

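Run:
```python
from h import *
c=load('w7')
q=lambda L,z:np.array([onz(c,(150+(u+.5)/2.5-.5,(v+.5)/2.5-.5),z)[:2] for u,v in L])
st=q([(90,41),(467,43),(439,499),(110,499)],.04);o=st.mean(0);e=st[1]-st[0]+st[2]-st[3];a=np.arctan2(e[1],e[0]);print(o,np.degrees(a))
Rm=np.array([[np.cos(a),np.sin(a)],[-np.sin(a),np.cos(a)]])
S=lambda P:((P-o)@Rm.T*1000).round(1).tolist()
print('stage',S(st));print('block',S(q([(204,322),(353,320),(353,424),(204,424)],.09)))
for z in(.150,.153):print('wedge',S(q([(237,241),(352,241),(350,353),(237,352)],z)))
print('baredge',S(q([(180,276),(384,276)],.106)))
g=cv2.cvtColor(c['image'],cv2.COLOR_BGR2GRAY)
for u in(214,222,234,345): print(u,g[122:186,int(150+u/2.5)].tolist())
```

```text
[0.61435107 0.00670425] 11.242384069405587
stage [[-78.8, 99.3], [79.0, 99.1], [79.3, -99.1], [-79.5, -99.3]]
block [[-29.6, -13.8], [28.5, -12.9], [29.9, -53.9], [-30.3, -54.0]]
wedge [[-15.4, 12.9], [19.8, 13.0], [20.3, -20.9], [-15.5, -20.6]]
wedge [[-15.3, 12.7], [19.4, 12.8], [19.9, -20.6], [-15.4, -20.4]]
baredge [[-37.1, 3.2], [37.2, 3.4]]
214 [114, 126, 127, 130, 139, 142, 113, 104, 115, 127, 131, 133, 134, 134, 129, 124, 124, 124, 124, 123, 124, 125, 127, 127, 126, 126, 126, 126, 126, 124, 124, 125, 126, 124, 123, 122, 124, 124, 123, 122, 122, 122, 122, 121, 123, 124, 125, 118, 106, 112, 121, 123, 122, 122, 123, 124, 124, 123, 122, 122, 121, 122, 110, 94]
222 [115, 128, 130, 141, 156, 144, 112, 115, 157, 188, 189, 190, 191, 192, 189, 186, 182, 185, 190, 190, 190, 176, 142, 138, 158, 183, 185, 166, 131, 124, 124, 125, 126, 124, 123, 123, 124, 124, 123, 122, 122, 122, 122, 121, 123, 124, 124, 118, 107, 114, 122, 124, 123, 122, 121, 121, 122, 122, 122, 123, 125, 140, 138, 103]
234 [112, 124, 124, 125, 135, 137, 110, 113, 153, 185, 185, 185, 186, 187, 185, 185, 186, 186, 189, 192, 194, 198, 199, 199, 197, 196, 197, 198, 198, 194, 175, 163, 165, 131, 124, 123, 123, 125, 123, 121, 122, 122, 121, 121, 122, 124, 125, 119, 114, 120, 121, 121, 122, 122, 122, 126, 132, 133, 137, 163, 191, 194, 168, 108]
345 [94, 94, 94, 94, 94, 94, 95, 94, 94, 95, 95, 95, 95, 94, 95, 95, 94, 97, 119, 167, 206, 214, 215, 213, 211, 210, 211, 214, 214, 214, 212, 214, 215, 214, 212, 213, 213, 214, 213, 214, 214, 214, 212, 210, 211, 215, 215, 200, 190, 208, 211, 212, 212, 212, 214, 214, 212, 211, 211, 211, 211, 202, 165, 110]
```

Run:
```python
from h import *
def cen(g,x0,y0,x1,y1,T):
    w=np.clip(T-g[y0:y1,x0:x1].astype(float),0,None);Y,X=np.mgrid[y0:y1,x0:x1];return np.array([(w*X).sum(),(w*Y).sum()])/w.sum(),w.sum()
f=[load(n)['image'] for n in('sc0','s2','s3','s4','s5')]
f[4]=np.mean([f[4]]+[cap('scene')['image'] for _ in range(4)],0).astype(np.uint8)
for n,i in zip(('sc0','s2','s3','s4','s5'),f):
    g=cv2.cvtColor(i,cv2.COLOR_BGR2GRAY)
    r=[cen(g,239,212,256,226,T) for T in(60,75)]
    # stage screw near (239,255) for reference
    r2=cen(g,234,250,244,258,130)
    H,S,V=cv2.split(cv2.cvtColor(i,cv2.COLOR_BGR2HSV));m=((H>100)&(H<125)&(S>150)); Y,X=np.where(m[195:260,215:250]);
    b=(H>12)&(H<25)&(S>120);Yb,Xb=np.where(b[215:240,228:244])
    print(n,[(p.round(2).tolist(),round(s)) for p,s in r],'screw',r2[0].round(2),'blue',X.mean().round(2)+215,Y.mean().round(2)+195,'plunger px',len(Yb),Xb.mean().round(2)+228)
c=load('s5');a=np.radians(11.2);o=np.array([.6144,.007]);y=np.array([-np.sin(a),np.cos(a)])
for yy in(-.032,-.035): print(proj(c,np.r_[o+y*yy,.09]))
```

```text
sc0 [([248.28, 217.61], 530), ([248.62, 217.42], 1007)] screw [238.24 252.55] blue 230.96 232.02 plunger px 23 236.39
s2 [([246.9, 218.47], 532), ([247.5, 218.25], 962)] screw [238.2 252.5] blue 230.86 231.82999999999998 plunger px 23 236.48
s3 [([246.55, 218.54], 524), ([246.62, 218.48], 887)] screw [238.16 252.52] blue 230.88 231.94 plunger px 22 236.05
s4 [([246.57, 218.56], 519), ([246.67, 218.49], 887)] screw [238.15 252.52] blue 230.92 232.05 plunger px 21 236.19
s5 [([246.92, 218.31], 1037), ([247.43, 218.19], 1867)] screw [238.28 252.6 ] blue 230.96 231.97 plunger px 24 235.75
[[247.089911   219.14056565]]
[[245.99244528 219.40260133]]
```

Run:
```python
from h import *
f={n:load(n)['image'] for n in('s2','s3','s4','s5')}
f['s5']=np.mean([cap('scene')['image'] for _ in range(4)],0).astype(np.uint8)
for n,i in f.items():
    g=cv2.cvtColor(i,cv2.COLOR_BGR2GRAY)[205:235,230:270];g=cv2.resize(g,None,fx=8,fy=8,interpolation=cv2.INTER_CUBIC)
    for T in(50,65,80):
        k,l,st,ce=cv2.connectedComponentsWithStats((g<T).astype(np.uint8))
        j=[x for x in range(1,k) if abs(ce[x][0]/8+230-246.6)<3 and abs(ce[x][1]/8+205-218.6)<2.5 and st[x,4]>200]
        print(n,T,[((ce[x]+.5)/8-.5+[230,205]).round(2).tolist()+st[x].tolist() for x in j])
    r=i[222:230,234:252].astype(int).sum(2)//3
    print(r[[1,3,5]].tolist())
```

```text
s2 50 [[246.93, 218.48, 115, 97, 49, 29, 1083]]
s2 65 [[246.93, 218.52, 112, 95, 55, 34, 1447]]
s2 80 [[246.94, 218.53, 109, 92, 61, 40, 1856]]
[[106, 100, 103, 97, 97, 89, 86, 116, 135, 141, 139, 140, 136, 139, 140, 143, 138, 138], [122, 126, 127, 128, 125, 108, 87, 88, 116, 134, 140, 140, 138, 138, 141, 140, 142, 135], [116, 128, 127, 128, 130, 127, 107, 85, 89, 109, 129, 131, 129, 116, 105, 101, 103, 95]]
s3 50 [[246.5, 218.56, 111, 98, 49, 28, 1067]]
s3 65 [[246.51, 218.6, 108, 96, 56, 34, 1470]]
s3 80 [[246.52, 218.62, 106, 93, 60, 39, 1868]]
[[105, 102, 101, 96, 91, 87, 101, 124, 139, 142, 141, 136, 139, 138, 141, 143, 141, 138], [120, 128, 127, 127, 128, 111, 91, 99, 126, 139, 137, 139, 141, 142, 139, 142, 141, 135], [117, 126, 127, 129, 133, 130, 111, 88, 98, 118, 127, 130, 127, 117, 105, 101, 101, 99]]
s4 50 [[246.57, 218.58, 113, 99, 48, 27, 1070]]
s4 65 [[246.55, 218.62, 109, 96, 55, 34, 1485]]
s4 80 [[246.53, 218.63, 106, 94, 61, 39, 1891]]
[[109, 101, 102, 96, 90, 88, 95, 126, 139, 140, 140, 138, 137, 138, 138, 140, 141, 141], [120, 126, 126, 126, 127, 114, 90, 97, 124, 136, 141, 139, 139, 138, 139, 141, 140, 134], [114, 124, 129, 130, 132, 130, 112, 89, 96, 119, 127, 132, 125, 113, 104, 99, 100, 97]]
s5 50 [[246.26, 218.9, 101, 98, 63, 35, 1756]]
s5 65 [[246.51, 219.03, 97, 95, 74, 44, 2507]]
s5 80 []
[[104, 102, 103, 92, 76, 75, 86, 95, 97, 96, 94, 95, 96, 92, 84, 81, 94, 105], [134, 139, 136, 125, 97, 72, 73, 92, 111, 120, 122, 124, 140, 152, 154, 154, 154, 149], [144, 145, 145, 142, 129, 97, 71, 86, 128, 148, 147, 146, 139, 121, 107, 104, 102, 97]]
```

Request:
arm_command([
  [[-0.8,2,0,0,0,0,10],[-1.7,4.4,0,0,0,0,10],[-1.7,4.4,0,0,0,0,10],[-1.7,4.4,0,0,0,0,10],[-1.7,4.4,0,0,0,0,10],[-1.7,4.4,0,0,0,0,10],[-1.7,4.4,-1,0,0,0,10],[-1.2,3,-2,0,0,0,10],[-0.7,1.5,-1,0,0,0,10],[0,0,0,0,0,0,10]],
])

```text
time: 19.7
tcp_pos: [0.4821, 0.269, 0.1907]
ee_rot: [-1.291, 1.058, -1.063]
ft_force: [0.2, 0.7, -3.2]
gripper_width: 0.0234
```

```bash
python3 tilt.py
```

```text
19.7 [0.4821 0.269  0.1907] [ 0.18  0.66 -3.23] g 0.0234 fix [-0.0022  0.0058  0.    ] yaw 11.37
```

Request:
arm_command([
  [[0.1,0.9,-2,-0.002,0.006,0,10],[0,0,-4,0,0,0,10],[0,0,-3.5,0,0,0,10],[0,0,-2,0,0,0,10],[0,0,0,0,0,0,10],[0,0,0,0,0,0,10]],
])

```text
time: 20.3
tcp_pos: [0.4887, 0.2726, 0.0758]
ee_rot: [-1.29, 1.063, -1.07]
ft_force: [-0.2, -0.1, -2.6]
gripper_width: 0.0235
```

```bash
python3 tilt.py
```

```text
20.3 [0.4887 0.2726 0.0758] [-0.23 -0.08 -2.61] g 0.0235 fix [-0.0005  0.0057  0.    ] yaw 10.98
```

Request:
arm_command([
  [[-0.5,0.5,-0.8,0,0.006,0,10],[0,0,-0.8,0,0,0,10],[0,0,-0.3,0,0,0,10],[0,0,0,0,0,0,10]],
])

```text
time: 20.7
tcp_pos: [0.4854, 0.2784, 0.0588]
ee_rot: [-1.289, 1.067, -1.067]
ft_force: [0.1, 0.3, -3.3]
gripper_width: 0.0235
```

```bash
python3 tilt.py
```

```text
20.7 [0.4854 0.2784 0.0588] [ 0.06  0.29 -3.26] g 0.0235 fix [-0.0037  0.0031  0.    ] yaw 10.95
```

Request:
arm_command([
  [[0,0,-0.4,-0.004,0.003,0,10],[0,0,-0.2,0,0,0,10],[0,0,-0.1,0,0,0,10],[0,0,0,0,0,0,10]],
])

```text
time: 21.1
tcp_pos: [0.4857, 0.2787, 0.0518]
ee_rot: [-1.294, 1.067, -1.068]
ft_force: [-1.0, 0.1, -4.0]
gripper_width: 0.0233
```

```bash
python3 tilt.py
```

```text
21.1 [0.4857 0.2787 0.0518] [-1.03  0.13 -3.96] g 0.0233 fix [0.0002 0.0005 0.    ] yaw 10.96
```

Down another millimetre to contact, then open and rise.

Request:
arm_command([
  [[0,0,-0.1,0,0,0,10],[0,0,-0.05,0,0,0,10],[0,0,0,0,0,0,10]],
])

```text
time: 21.4
tcp_pos: [0.4859, 0.2787, 0.0508]
ee_rot: [-1.293, 1.067, -1.067]
ft_force: [-0.4, 0.5, -3.8]
gripper_width: 0.0235
```

Request:
arm_command([
  [[0,0,-0.08,0,0,0,10],[0,0,-0.05,0,0,0,10],[0,0,0,0,0,0,10]],
])

```text
time: 21.7
tcp_pos: [0.486, 0.2787, 0.0509]
ee_rot: [-1.292, 1.068, -1.067]
ft_force: [-0.3, -0.4, -3.1]
gripper_width: 0.0233
```

Request:
arm_command([
  [[0,0,0,0,0,0,35],[0,0,0,0,0,0,50],[0,0,0,0,0,0,65],[0,0,0,0,0,0,65],[0,0,1,0,0,0,65],[0,0,3,0,0,0,65],[0,0,4,0,0,0,65],[0,0,4,0,0,0,65],[0,0,3,0,0,0,65],[0,0,0,0,0,0,65]],
])

```text
time: 22.7
tcp_pos: [0.486, 0.2773, 0.2095]
ee_rot: [-1.291, 1.068, -1.069]
ft_force: [0.5, -0.8, -0.9]
gripper_width: 0.0609
```

Run:
```python
import tilt
from h import *
for k in range(2):
  i=np.mean([cap('scene','s6')['image'] for _ in range(3)],0).astype(np.uint8)
g=cv2.cvtColor(i,cv2.COLOR_BGR2GRAY)[205:235,230:270];g=cv2.resize(g,None,fx=8,fy=8,interpolation=cv2.INTER_CUBIC)
for T in(50,65,80):
    k,l,st,ce=cv2.connectedComponentsWithStats((g<T).astype(np.uint8))
    print(T,[((ce[x]+.5)/8-.5+[230,205]).round(2).tolist()+st[x].tolist() for x in range(1,k) if st[x,4]>200 and st[x,0]<140 and st[x,0]>60])
print((i[222:230,234:252].astype(int).sum(2)//3)[[1,3,5]].tolist())
w=cap('wrist','w8');im=w['image'];H,S,V=cv2.split(cv2.cvtColor(im,cv2.COLOR_BGR2HSV))
m=((H>4)&(H<18)&(S>110)).astype(np.uint8);k,l,st,ce=cv2.connectedComponentsWithStats(m)
for x in range(1,k):
  if st[x,4]>150: print('wood',st[x],ce[x],onz(w,ce[x],.112))
print(proj(w,[[.486,.2785,.112],[.486,.2785,.03]]))
H,S,V=cv2.split(cv2.cvtColor(i,cv2.COLOR_BGR2HSV));m=((H>4)&(H<18)&(S>110)).astype(np.uint8);m[:,:320]=0;m[:150]=0;m[230:]=0
k,l,st,ce=cv2.connectedComponentsWithStats(m);print('scene wood',[(st[x].tolist(),ce[x].round(1).tolist()) for x in range(1,k) if st[x,4]>20],'initial large: 338 172 10 24, (342.2,183.5)')
```

```text
22.7 [0.486  0.2773 0.2095] [ 0.46 -0.83 -0.94] g 0.0609 fix [-0.0007  0.0013  0.    ] yaw 10.84
50 [[246.02, 218.67, 108, 100, 47, 27, 1026]]
65 [[246.04, 218.73, 105, 98, 53, 33, 1379]]
80 [[246.09, 218.73, 102, 95, 60, 38, 1779]]
[[110, 103, 102, 89, 83, 105, 140, 157, 158, 156, 153, 154, 153, 148, 140, 137, 138, 139], [132, 138, 137, 125, 103, 85, 103, 139, 157, 158, 156, 157, 157, 157, 155, 158, 152, 147], [142, 146, 143, 143, 132, 107, 84, 96, 129, 146, 145, 144, 136, 120, 106, 103, 101, 94]]
wood [243 190  26  25 505] [255.56237624 201.89306931] [0.48650171 0.27952818 0.112     ]
wood [337 226  15  15 167] [344.50898204 232.94011976] [0.56996537 0.26617985 0.112     ]
[[254.77042692 202.90502294]
 [254.70637821 182.38223022]]
scene wood [([338, 172, 10, 24, 163], [342.6, 183.3]), ([341, 203, 8, 18, 87], [344.3, 210.5])] initial large: 338 172 10 24, (342.2,183.5)
```

```bash
python3 -c "
from plant import workorder
print(workorder.finish_job())"
```

```text
the job is handed in; nothing more can be done
None
```

The job is handed in, at about 23 s of the 67 s allowed. The wedge is driven home and the mallet is back on its pad, though the camera alone cannot show to the last few tenths of a millimetre that the block touches the posts.

- **Wedge in:** I lowered the red-headed wedge into the slot, striped side to the back bar, and let go. No force above sensor noise showed while lowering. A camera comparison suggests it had already nudged the block about 1.2 mm towards the posts by then.
- **Tapping:** I drove the wedge down at about 10 mm/s. It moved about 8.5 mm at 6–13 N (the last reading above the 4–10 N you gave), then stopped dead at a peak of about 23–24 N. That is slightly over the 15–22 N seating range and well under 40 N. A second tap at about 17 N gave no further movement.
- **Block:** The scene camera shows it moved about 2.5 mm towards the posts (good to about 0.3 mm), against the 2.5–3 mm expected. An earlier wrist-camera estimate, taken with the stage partly shadowed, gave only 1–2 mm. I trusted the dead stop and the later, better-lit picture.
- **Mallet:** It stands upright on its pad within about 1 mm of where it started. The mallet was not used on the block.
- **Bystanders:** The gripper never went near the gauges or the oiler, but I did not check their positions again at the end.

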